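# Send the drying board home in its rack and lock it

## Task

The drying board stands proud on the rails of its rack, short of its notches. With a fingertip against the board's near edge, push it along the rails, away from you, until you feel its battens drop into the notches and it lies flat, level with the rails; then push the red turn-button round with a fingertip until it points straight across the board's edge. Do not lift or tip the board, do not touch the two freshly varnished pieces drying on it, and leave everything else on the bench where it stands.

Things in the scene. Friction and masses are not known exactly. Their poses are not given: they have to be found in the camera images.
- rack: wooden drying rack, fixed to the bench, 236 (its x) x 264 (its y) mm, 52 mm high. Origin: centre of its underside, z = 0. x runs along its two rails, the way to push the board, away from the robot; y left, z up. Rails: running surface 40 mm up at y = +-92 to +-112 mm, then a lip, top 52 mm up, out to +-132 mm. Open between the rails but for two stretchers 26 mm high at x = +-90 to +-110 mm
- board: white-faced drying board, 140 (x) x 220 (y) x 9 mm, 0.22 to 0.4 kg, on two crosswise battens 20 mm wide, 10 mm high, centred at its x = +-55 mm. Origin: mid board, level with the battens' undersides; the panel is 10 to 19 mm above it. It rides on the rails (origin 40 mm up, rack x = -50 to -10 mm), 2 mm play each side, and slides with 1 to 5 N. Over about 0.1 m/s it may jump the notches
- push_edge (a point): centre of the board's near edge (its -x side), half way up the 9 mm thickness: where to push
- seat (a point): point fixed on the rack at which the board's origin lies when it is home: x = 25, y = 0, z = 32 mm in the rack's frame. Each running surface has two square notches, 24 mm wide along x and 8 mm deep (floor 32 mm up), centred at x = -30 and x = +80 mm in the rack's frame; their walls stop the board once it has dropped in
- turn_button (a joint): angle (rad) of the red turn-button, a wooden finger 18 mm wide, 14 mm thick, pivoted on the right-hand (-y) lip. 0: points along the lip to the rack's -x; negative: end swung outwards (stop -0.7); positive: inwards, clockwise from above; +1.57, its stop: square across the board, to the rack's +y. Starts at -0.5 to -0.1, stays put, needs about 1 N at its end; blocked by the board until that is home
- pivot (a point): on the turn-button's pivot axis, at the level of the button's underside, 53 mm above the worktop (x = +20, y = -122 mm in the rack's frame); the button's free end is 46 mm from it and it lies 2 mm above the board once that is home
- button_tip (a point): free end of the turn-button, on its centre line, half way up its 14 mm thickness
- varnished_l: L-shaped MDF piece with blue edges, 61 x 63 x 16 mm, freshly varnished, lying loose on the left half of the board; not to be touched. Origin: centre of its underside
- varnished_bar: straight MDF piece with blue edges, 21 x 66 x 16 mm, freshly varnished, lying loose near the board's middle; not to be touched. Origin: centre of its underside
- glue_bottle: bystander: cream glue bottle with a black nozzle, 56 x 56 x 178 mm, standing at the back left; origin at the centre of its underside
- black_pot: bystander: black pot, 81 mm across, 55 mm high, standing to the left of the rack; origin at the centre of its underside
- paint_tin: bystander: red and white paint tin, 77 mm across and high, at the back left; origin at the centre of its underside
- tape_roll: bystander: roll of cream tape, 109 mm across, 30 mm high, lying at the front left; origin at the centre of its underside
- sanding_block: bystander: brown sanding block, 60 x 99 x 23 mm, lying to the right of the rack; origin at the centre of its underside
- flat_brush: bystander: flat brush with a wooden handle, 37 x 198 x 12 mm, lying at the right; origin at the centre of its underside
- block_a: bystander: taped wooden block, 31 x 29 x 82 mm, standing in front of the rack; origin at the centre of its underside
- block_b: bystander: taped wooden block, 28 x 26 x 82 mm, standing in front of the rack; origin at the centre of its underside

How it is judged:
By the outcome, as a careful person would: the job done as asked, in the order asked, and still so for the second after the job is handed in, with the robot touching nothing.
It also fails if it takes over 48 s, if anything falls off the work surface, if the arm or the gripper's body presses on something with over 40 N, if the wrist force passes 120 N, or if a joint passes its speed limit or range.

## Robot

A 6-joint arm with a two-finger parallel gripper is mounted at the origin on a cart in front of the work surface, level with it; the furniture and walls round the work are solid. World frame = base frame: x ahead of the robot, y to its left, z up, the work surface at z = 0. Lengths are in m, angles in rad, forces in N, time in s.
With the tool pointing down it reaches from about 0.25 to 0.775 m from the base axis. Payload 4 kg.
Tool frame: the origin (TCP) lies between the finger pads; the fingertips stand 25 mm ahead of it and the grasp point (between the pads) lies 6 mm ahead of it (robot.tip_reach is the distance from the TCP to the fingertips, in m); z points along the fingers, y is the line along which they close (so a half turn about z gives the same grasp; the last joint's range is limited). The gripper opens to 94 mm and grips with 3 to 60 N. Pads are 16 mm wide; open, the fingers measure 119 mm over their backs; the gripper's body (75 mm by 177 mm) begins 78 mm behind the grasp point.
Start: joints at [-1.333, 0.087, 1.371, -0, 1.684, -0.103], TCP at [0.184, -0.518, 0.208] pointing down, gripper open.
Joint ranges: [-3.1, 3.1], [-0.76, 2.03], [0.27, 2.55], [-1.08, 4.22], [0.17, 2.65], [-2.57, 2.57]. Speed limits (rad/s): [2.79, 2.79, 3.14, 3.14, 3.14, 3.14].

## Interface

Orientations are given as [roll, pitch, yaw] about the fixed x, y, z axes, in that order (R = Rz(yaw) Ry(pitch) Rx(roll)).
In Python, from bench import sensors, snapshot, camera_info, ticket, robot gives the robot as it stands.
- The arm moves only by the tool arm_command, never from a script. Its argument "plan" is a list of rows, each an object with "grip": the closure, from -1 (fully open) to 1 (shut); "slide": the shift along the tool's x, y, z normalised to -1 to 1, where 1 is 500 mm, a list of three; "spin": the turn about the tool's z normalised to -1 to 1, where 1 is 5 degrees. A call has 1 to 10 rows; each row shifts and turns the commanded pose from where the row before left it, along the tool's axes as they then stand; what a row does not reach is not made up. A row lasts 1/8 s, in which the tool goes at most 62.5 mm and 10.7 degrees, less where a joint would pass 70% of its speed; a pose out of reach is approached as far as the arm can. A call with a number of a shift or a turn outside -1 to 1 is refused whole. A call with a gripper value outside its range is refused whole. The fingers move at their own pace and stop on an object; the grip force is fixed at half the most. Time passes only in rows, so rows that do not move let the fingers close. It gives the time, the measured TCP pose, the force, the opening and the grip force at its end, in the units of the state.
- sensors.get_obs(): the state, without advancing time (a new reading comes with each control period).
- snapshot(name): name is "side" or "top"; returns the picture (480x640x3 uint8, red, green, blue); there is no depth.
- camera_info(name): a dict with "fx", "fy", "cx", "cy" (pixels), "position" and "rotation" of the camera in the world. Camera axes: x right, y up, looking along -z (the intrinsics and any distortion apply to the point x, -y, -z); pixel columns grow to the right and rows downward; lengths in m; the calibration is good to about 2 mm. A picture is of the moment at which its call begins. camera_info takes no time and is no camera call.
- ticket.close_job(): hands the job in; it is judged then, once.
The state is a dict: "time": time; "joint_positions": joint angles; "qvel": joint speeds; "joint_torque": joint torques, N m; "tool_pos": TCP position; "ee_rot": TCP orientation; "wrist_force": force on the tool from outside, world axes, zero at the start; "wrist_torque": the same for the moment, N m; "width": finger opening in m; "finger_force": force on a finger pad.
Only numpy, scipy, OpenCV 4.12 (cv2) and the standard library are available. Lean on these libraries where they do the work, as an engineer would, in place of code of your own. Each camera call takes 0.05 s, during which the arm holds its last target. There are 200 camera calls.

## Working session

There is one attempt and no reset: what is moved stays moved. The work goes in short steps, Python scripts to look and compute and a tool call to move; the robot and the scene stay as the last step left them, time stands still between calls to the robot, and variables do not carry over. Pictures are saved under pics/ and viewed, at most 10 in all, crops included, and the job is handed in when it is done.

Besides the shell and the picture viewer there is one more tool, called as name([rows], argument=value, ...), one row to a line, values as JSON. arm_command: Moves the arm, as the interface text tells. Scaled input: -1 to 1 covers 500 mm each way for a shift and 5 degrees each way for a turn. Its arguments: {"type":"object","properties":{"plan":{"type":"array","items":{"type":"object","properties":{"grip":{"type":"number"},"slide":{"type":"array","items":{"type":"number"}},"spin":{"type":"number"}}}}},"required":["plan"]}

```bash
mkdir -p pics; python3 - <<'E'
from bench import sensors, snapshot, camera_info, robot
import cv2
for n in("top","side"):
    cv2.imwrite(f"pics/{n}0.png",snapshot(n)[:,:,::-1]); print(n,camera_info(n))
o=sensors.get_obs();print(o["tool_pos"],o["ee_rot"],o["width"],o["time"],robot.tip_reach)
E
```

```text
top {'fx': 475.39128382171026, 'fy': 475.39128382171026, 'cx': 317.6703485011715, 'cy': 240.23301442289022, 'position': array([0.31171197, 0.06823543, 1.33145213]), 'rotation': array([ 0.15227415,  0.00266303, -1.54136753])}
side {'fx': 573.0777903047978, 'fy': 573.0777903047978, 'cx': 317.39633359463346, 'cy': 237.86654205852574, 'position': array([-0.39991267,  1.36950575,  0.63814345]), 'rotation': array([ 1.21411239,  0.00638935, -2.54069084])}
[ 0.18371878 -0.51787987  0.20732892] [-3.13959033e+00 -1.79054224e-04  3.40831645e-01] 0.09396814307057116 0.1 0.025
```

View pics/top0.png

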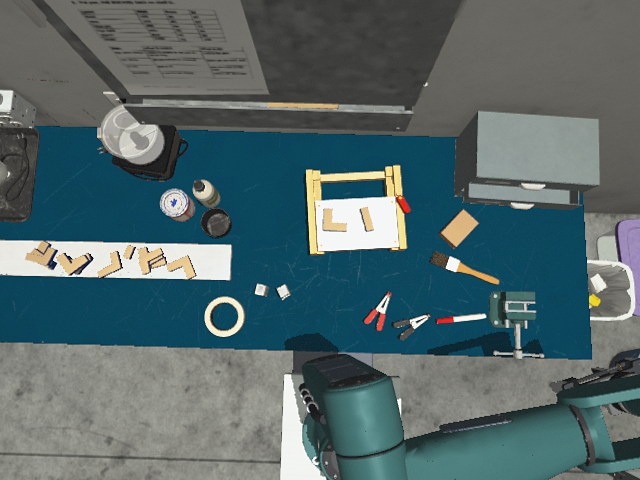

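View pics/side0.png

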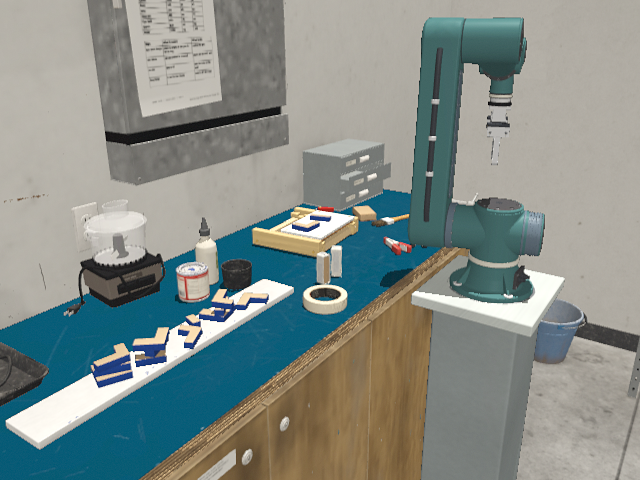

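The top view shows the rack at about (305–408, 166–254), the board in its near half, and the button at (403,204) swung outward on the right lip. I'll enlarge that area for corner picking.

```bash
python3 - <<'E'
import cv2
a=cv2.imread("pics/top0.png")[155:265,295:420]
cv2.imwrite("pics/c0.png",cv2.resize(a,None,fx=5,fy=5,interpolation=cv2.INTER_CUBIC))
E
```

```text
(no output)
```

View pics/c0.png

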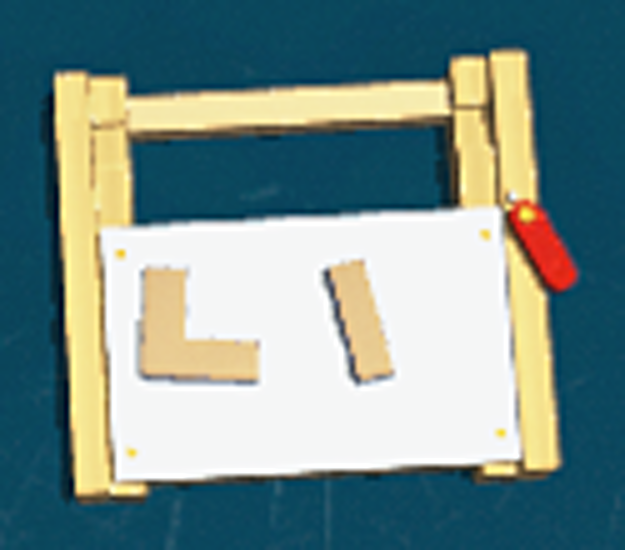

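The crop shows the lip's outer corners at (55,73), (525,50), (560,468), (77,497); board corners at (100,228), (503,207), (520,460), (115,480); button pivot ~(527,213), tip ~(567,287).

```bash
cat >h.py <<'E'
import numpy as np
from scipy.spatial.transform import Rotation as R
from bench import camera_info
def ray(n,px,z):
    c=camera_info(n);M=R.from_euler("xyz",c["rotation"]).as_matrix()
    d=M@np.array([(px[0]-c["cx"])/c["fx"],-(px[1]-c["cy"])/c["fy"],-1]);p=c["position"]
    return (p+d*(z-p[2])/d[2])[:2]
def fit(src,dst):
    s=np.array(src);d=np.array(dst);a=s-s.mean(0);b=d-d.mean(0)
    y=np.arctan2((a[:,0]*b[:,1]-a[:,1]*b[:,0]).sum(),(a*b).sum())
    M=np.array([[np.cos(y),-np.sin(y)],[np.sin(y),np.cos(y)]])
    t=d.mean(0)-M@s.mean(0);return t,y,M,np.linalg.norm(s@M.T+t-d,axis=1)
E
python3 - <<'E'
from h import *
np.set_printoptions(precision=4,suppress=True)
cr=lambda p:((p[0]+.5)/5-.5+295,(p[1]+.5)/5-.5+155)
t,y,M,e=fit([(.118,.132),(.118,-.132),(-.118,-.132),(-.118,.132)],[ray("top",cr(p),.052) for p in[(55,73),(525,50),(560,468),(77,497)]])
print("rack",t,np.degrees(y),e)
tb,yb,Mb,e=fit([(.07,.11),(.07,-.11),(-.07,-.11),(-.07,.11)],[ray("top",cr(p),.059) for p in[(100,228),(503,207),(520,460),(115,480)]])
print("board",tb,np.degrees(yb),e,"in rack",M.T@(tb-t))
print("pushedge",tb+Mb@[-.07,0], "pivot",t+M@[.02,-.122],"pivot meas",ray("top",cr((527,213)),.067),"tip",M.T@(ray("top",cr((567,285)),.067)-t))
for p in[(261,290),(283,292)]:print("block",ray("top",p,.082),M.T@(ray("top",p,.082)-t))
for p in[(140,270),(140,375),(258,380),(325,268),(393,375)]:print("var in board",Mb.T@(ray("top",cr(p),.075)-tb))
for s in[(.025,0)]:print("home",t+M@s)
E
```

```text
rack [ 0.5994 -0.0238] 4.815567894333214 [0.0014 0.0007 0.0007 0.0014]
board [ 0.5569 -0.0269] 4.591591013917094 [0.0008 0.0009 0.0006 0.0004] in rack [-0.0426  0.0005]
pushedge [ 0.4871 -0.0325] pivot [ 0.6295 -0.1437] pivot meas [ 0.6308 -0.1437] tip [-0.0199 -0.1405]
block [0.3672 0.2216] [-0.2107  0.2641]
block [0.3637 0.1638] [-0.2191  0.2068]
var in board [0.0416 0.0904]
var in board [-0.0159  0.0934]
var in board [-0.0219  0.0303]
var in board [ 0.0376 -0.0095]
var in board [-0.0229 -0.0422]
home [ 0.6243 -0.0217]
```

Fits agree to about 1 mm (board at rack x = −42.6 mm, pivot as expected), so I move: close the fingers, align yaw with the rack, and travel to in front of the board.

arm_command([
  {"grip":1,"slide":[0,0,0],"spin":0.98},
  {"grip":1,"slide":[0,0,0],"spin":0.98},
  {"grip":1,"slide":[0,0,0],"spin":0.98},
  {"grip":1,"slide":[0.051,-0.076,0],"spin":0},
  {"grip":1,"slide":[0.051,-0.076,0],"spin":0},
  {"grip":1,"slide":[0.051,-0.076,0],"spin":0},
  {"grip":1,"slide":[0.051,-0.076,0],"spin":0},
  {"grip":1,"slide":[0.051,-0.076,0],"spin":0},
  {"grip":1,"slide":[0.051,-0.076,0],"spin":0},
  {"grip":1,"slide":[0.051,-0.076,0],"spin":0},
])

```text
time: 1.35
tool_pos: [0.3396, -0.2368, 0.208]
ee_rot: [-3.141, 0.0, 0.084]
wrist_force: [0.9, -0.0, 0.6]
width: 0.0008
finger_force: 0.0
```

arm_command([
  {"grip":1,"slide":[0.051,-0.076,0],"spin":0},
  {"grip":1,"slide":[0.051,-0.076,0],"spin":0},
  {"grip":1,"slide":[0.051,-0.076,0],"spin":0},
  {"grip":1,"slide":[0.051,-0.076,0],"spin":0},
  {"grip":1,"slide":[0.051,-0.076,0],"spin":0},
  {"grip":1,"slide":[0,0,0],"spin":0},
])

```text
time: 2.1
tool_pos: [0.4507, -0.0359, 0.2076]
ee_rot: [-3.141, 0.001, 0.089]
wrist_force: [-0.4, -0.2, 0.1]
width: 0.0004
finger_force: 0.0
```

arm_command([
  {"grip":1,"slide":[0,0,0.07],"spin":0},
  {"grip":1,"slide":[0,0,0.07],"spin":0},
  {"grip":1,"slide":[0,0,0.06],"spin":0},
  {"grip":1,"slide":[0,0,0.06],"spin":0},
  {"grip":1,"slide":[0,0,0.03],"spin":0},
  {"grip":1,"slide":[0,0,0],"spin":0},
  {"grip":1,"slide":[0.01,0,0],"spin":0},
  {"grip":1,"slide":[0.01,0,0],"spin":0},
  {"grip":1,"slide":[0.01,0,0],"spin":0},
  {"grip":1,"slide":[0.01,0,0],"spin":0},
])

```text
time: 3.35
tool_pos: [0.471, -0.0365, 0.0638]
ee_rot: [3.141, -0.001, 0.085]
wrist_force: [0.5, -0.0, 0.2]
width: 0.0004
finger_force: 0.0
```

```bash
python3 - <<'E'
from bench import snapshot
import cv2
a=snapshot("top")[150:270,270:430,::-1];b=snapshot("side")[170:290,230:390,::-1]
cv2.imwrite("pics/c1.png",cv2.resize(cv2.hconcat([a,b]),None,fx=2.5,fy=2.5,interpolation=cv2.INTER_CUBIC))
E
```

```text
(no output)
```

View pics/c1.png

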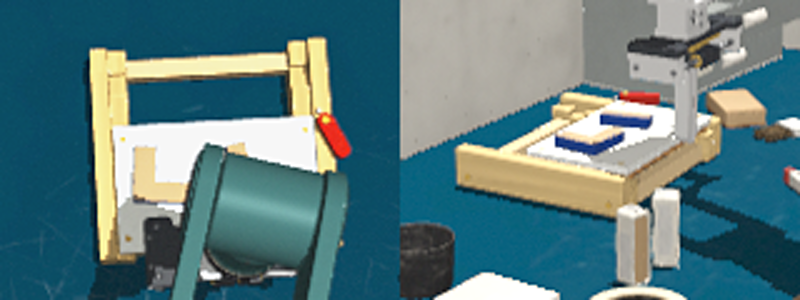

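The finger stands just in front of the near edge (crop 685,140), panel height bracketed. Push slowly.

arm_command([
  {"grip":1,"slide":[0.008,-0.004,0.003],"spin":0},
  {"grip":1,"slide":[0.01,0,0],"spin":0},
  {"grip":1,"slide":[0.01,0,0],"spin":0},
  {"grip":1,"slide":[0.01,0,0],"spin":0},
  {"grip":1,"slide":[0.01,0,0],"spin":0},
  {"grip":1,"slide":[0.01,0,0],"spin":0},
  {"grip":1,"slide":[0.01,0,0],"spin":0},
  {"grip":1,"slide":[0.01,0,0],"spin":0},
  {"grip":1,"slide":[0.01,0,0],"spin":0},
  {"grip":1,"slide":[0.01,0,0],"spin":0},
])

```text
time: 4.7
tool_pos: [0.519, -0.0306, 0.0622]
ee_rot: [3.141, 0.001, 0.084]
wrist_force: [-4.1, -0.6, 5.6]
width: 0.0004
finger_force: 2.7
```

```bash
python3 - <<'E'
from bench import snapshot,sensors
import cv2
b=snapshot("side")[170:270,240:400,::-1]
o=sensors.get_obs();print(o["wrist_force"],o["wrist_torque"],o["tool_pos"])
cv2.imwrite("pics/c2.png",cv2.resize(b,None,fx=5,fy=5,interpolation=cv2.INTER_CUBIC))
E
```

```text
[-3.07227596 -0.93533965  3.60788761] [-0.05964138  0.57116492 -0.02311349] [ 0.51968011 -0.03052611  0.06216617]
```

View pics/c2.png

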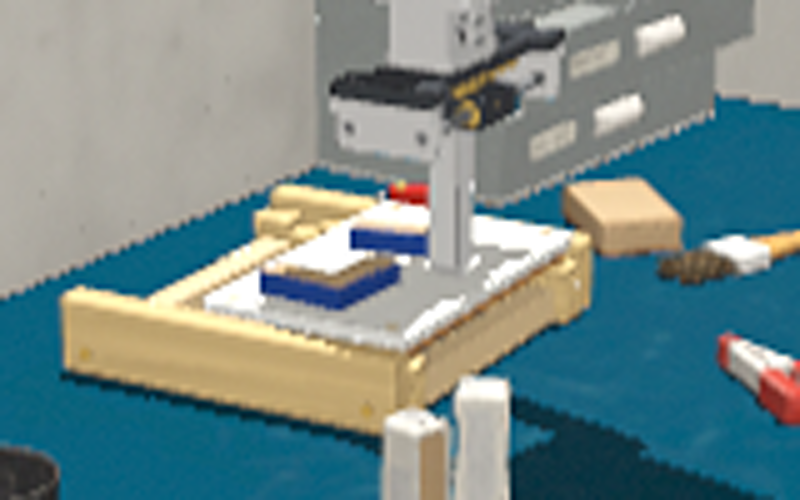

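```bash
python3 - <<'E'
from h import *
def proj(n,P):
    c=camera_info(n);M=R.from_euler("xyz",c["rotation"]).as_matrix();q=M.T@(np.array(P)-c["position"])
    return np.array([c["cx"]+c["fx"]*q[0]/-q[2],c["cy"]-c["fy"]*q[1]/-q[2]])
cr=lambda p:((np.array(p)-[240,170]+.5)*5-.5).round(0)
for z in(.037,.059):print(z,cr(proj("side",(.5197,-.0305,z))))
t=np.array([.5994,-.0238]);y=np.radians(4.8);M=np.array([[np.cos(y),-np.sin(y)],[np.sin(y),np.cos(y)]])
for q,z in[((-.118,.132),.052),((.118,.132),.052),((-.118,-.132),.052)]:print("lip",cr(proj("side",(*(t+M@q),z))))
for x in (-.0426,-.03,-.02,-.01,0,.01,.025):
    print(x,[cr(proj("side",(*(t+M@(x+a,b)),.059))).tolist() for a,b in((-.07,.11),(-.07,-.11),(.07,.11))])
E
```

```text
0.037 [448. 306.]
0.059 [448. 273.]
lip [397. 361.]
lip [ 62. 295.]
lip [597. 234.]
-0.0426 [[407.0, 336.0], [574.0, 232.0], [205.0, 297.0]]
-0.03 [[389.0, 332.0], [557.0, 229.0], [188.0, 294.0]]
-0.02 [[374.0, 330.0], [543.0, 227.0], [174.0, 291.0]]
-0.01 [[359.0, 327.0], [529.0, 224.0], [160.0, 289.0]]
0 [[344.0, 324.0], [516.0, 222.0], [147.0, 286.0]]
0.01 [[330.0, 321.0], [502.0, 220.0], [133.0, 284.0]]
0.025 [[308.0, 317.0], [482.0, 216.0], [113.0, 280.0]]
```

The board has not moved: the finger is riding on top of it, so the real tip is higher than assumed. Lift off and check the tip reach.

arm_command([
  {"grip":1,"slide":[0,0,-0.02],"spin":0},
  {"grip":1,"slide":[0,0,-0.04],"spin":0},
  {"grip":1,"slide":[-0.05,0,-0.02],"spin":0},
  {"grip":1,"slide":[-0.05,0,0],"spin":0},
  {"grip":1,"slide":[-0.05,0,0],"spin":0},
  {"grip":1,"slide":[0,0,0],"spin":0},
])

```text
time: 5.5
tool_pos: [0.444, -0.0367, 0.1023]
ee_rot: [3.141, -0.002, 0.084]
wrist_force: [0.3, -0.3, 0.4]
width: 0.0001
finger_force: 0.0
```

```bash
python3 - <<'E'
from h import *
from bench import snapshot,sensors
import cv2
im=snapshot("side");o=sensors.get_obs();p=o["tool_pos"];print(p,o["wrist_force"],o["ee_rot"],o["width"])
def proj(n,P):
    c=camera_info(n);M=R.from_euler("xyz",c["rotation"]).as_matrix();q=M.T@(np.array(P)-c["position"])
    return np.array([c["cx"]+c["fx"]*q[0]/-q[2],c["cy"]-c["fy"]*q[1]/-q[2]])
cr=lambda q:((np.array(q)-[280,150]+.5)*5-.5).round(0)
for d in(-.01,0,.01,.025):print(d,cr(proj("side",p-[0,0,d])))
cv2.imwrite("pics/c3.png",cv2.resize(im[150:270,280:440,::-1],None,fx=5,fy=5,interpolation=cv2.INTER_CUBIC))
E
```

```text
[ 0.44484911 -0.03677331  0.10236923] [ 0.60390141 -0.72655264  0.36178893] [ 3.14124602e+00 -2.53187868e-03  8.38496612e-02] 0.0006785238652585756
-0.01 [359. 308.]
0 [358. 324.]
0.01 [358. 340.]
0.025 [358. 364.]
```

View pics/c3.png

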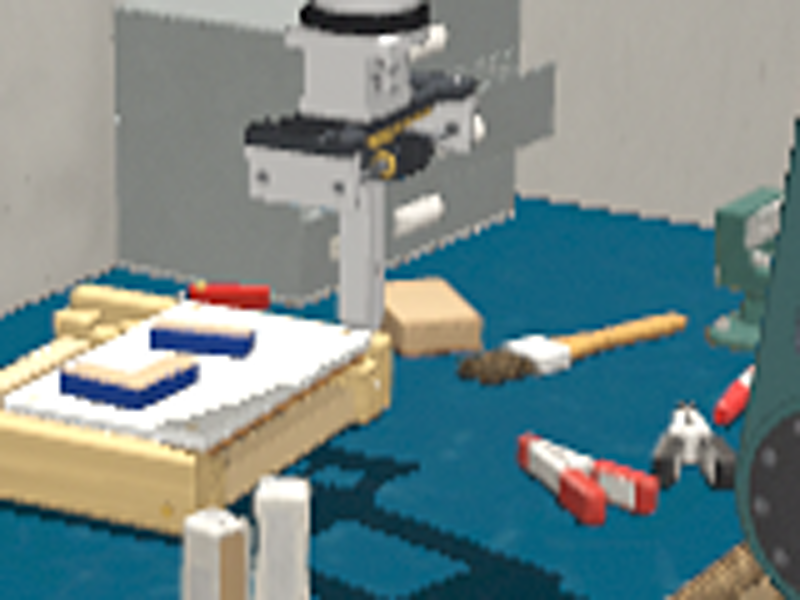

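The fingertip bottom (crop 360,325) projects only ~0–3 mm ahead of the TCP, consistent with contact at z=0.062 on the 0.059 board top. I'll use a 3 mm reach. Board unmoved, varnish not touched. Descend to TCP z≈0.039 in front of the edge.

arm_command([
  {"grip":1,"slide":[0,0,0.05],"spin":0},
  {"grip":1,"slide":[0,0,0.04],"spin":0},
  {"grip":1,"slide":[0,0,0.025],"spin":0},
  {"grip":1,"slide":[0,0,0.011],"spin":0},
  {"grip":1,"slide":[0,0,0],"spin":0},
  {"grip":1,"slide":[0.015,0,0],"spin":0},
  {"grip":1,"slide":[0.015,0,0],"spin":0},
  {"grip":1,"slide":[0.01,0,0],"spin":0},
  {"grip":1,"slide":[0.01,0,0],"spin":0},
  {"grip":1,"slide":[0.01,0,0],"spin":0},
])

```text
time: 6.8
tool_pos: [0.4744, -0.0342, 0.0388]
ee_rot: [3.142, 0.0, 0.084]
wrist_force: [0.2, 0.6, -0.0]
width: 0.0008
finger_force: 0.0
```

arm_command([
  {"grip":1,"slide":[0.008,0,0],"spin":0},
  {"grip":1,"slide":[0.008,0,0],"spin":0},
  {"grip":1,"slide":[0.008,0,0],"spin":0},
  {"grip":1,"slide":[0.008,0,0],"spin":0},
])

```text
time: 7.3
tool_pos: [0.4888, -0.033, 0.0388]
ee_rot: [-3.142, 0.004, 0.084]
wrist_force: [-4.8, -0.4, 3.9]
width: 0.0003
finger_force: 2.5
```

```bash
python3 - <<'E'
from bench import snapshot,sensors
import cv2
a=snapshot("side")[185:255,250:370,::-1];o=sensors.get_obs();print(o["wrist_force"],o["wrist_torque"])
cv2.imwrite("pics/c4.png",cv2.resize(a,None,fx=6.5,fy=6.5,interpolation=cv2.INTER_CUBIC))
E
```

```text
[-3.52547466  0.2395489   3.15882968] [0.00932752 0.77894204 0.01243843]
```

View pics/c4.png

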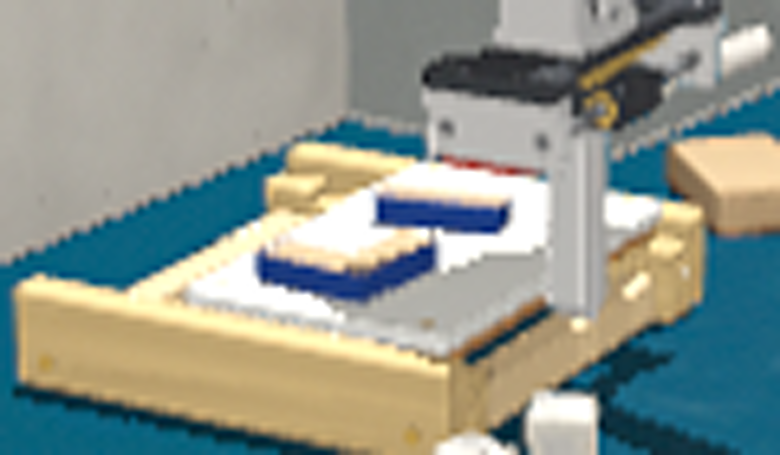

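Now the finger (bottom at 578,318) is in front of the edge and the board has moved ~8 mm. Keep pushing at ~0.04 m/s.

arm_command([
  {"grip":1,"slide":[0.009,0,0],"spin":0},
  {"grip":1,"slide":[0.009,0,0],"spin":0},
  {"grip":1,"slide":[0.009,0,0],"spin":0},
  {"grip":1,"slide":[0.009,0,0],"spin":0},
  {"grip":1,"slide":[0.009,0,0],"spin":0},
  {"grip":1,"slide":[0.009,0,0],"spin":0},
  {"grip":1,"slide":[0.009,0,0],"spin":0},
  {"grip":1,"slide":[0.009,0,0],"spin":0},
  {"grip":1,"slide":[0.009,0,0],"spin":0},
  {"grip":1,"slide":[0.009,0,0],"spin":0},
])

```text
time: 8.6
tool_pos: [0.5353, -0.0291, 0.0387]
ee_rot: [3.142, -0.0, 0.084]
wrist_force: [-2.4, 0.5, -0.1]
width: 0.0006
finger_force: 1.2
```

arm_command([
  {"grip":1,"slide":[0.006,0,0],"spin":0},
  {"grip":1,"slide":[0.006,0,0],"spin":0},
])

```text
time: 8.85
tool_pos: [0.5411, -0.0286, 0.0387]
ee_rot: [3.142, 0.0, 0.084]
wrist_force: [-1.9, 0.1, -0.6]
width: 0.0004
finger_force: 1.0
```

arm_command([
  {"grip":1,"slide":[0.004,0,0],"spin":0},
  {"grip":1,"slide":[0.004,0,0],"spin":0},
])

```text
time: 9.1
tool_pos: [0.545, -0.0282, 0.0388]
ee_rot: [-3.142, 0.0, 0.084]
wrist_force: [-2.2, 0.1, -1.7]
width: 0.0004
finger_force: 0.9
```

arm_command([
  {"grip":1,"slide":[0.003,0,0],"spin":0},
])

```text
time: 9.22
tool_pos: [0.5468, -0.0281, 0.039]
ee_rot: [3.141, -0.001, 0.084]
wrist_force: [-0.2, -0.6, 0.2]
width: 0.0001
finger_force: 0.2
```

arm_command([
  {"grip":1,"slide":[0.003,0,0],"spin":0},
])

```text
time: 9.35
tool_pos: [0.5478, -0.0281, 0.0391]
ee_rot: [3.141, 0.0, 0.084]
wrist_force: [-3.8, -0.7, 0.4]
width: 0.0007
finger_force: 1.6
```

The force vanished at 0.547 and is returning: likely dropped. One small nudge to confirm the wall.

arm_command([
  {"grip":1,"slide":[0.003,0,0],"spin":0},
  {"grip":1,"slide":[0.002,0,0],"spin":0},
])

```text
time: 9.6
tool_pos: [0.55, -0.0279, 0.0391]
ee_rot: [3.141, 0.001, 0.084]
wrist_force: [-5.7, -0.2, 2.9]
width: 0.0003
finger_force: 2.7
```

arm_command([
  {"grip":1,"slide":[-0.03,0,0],"spin":0},
  {"grip":1,"slide":[-0.05,0,0],"spin":0},
  {"grip":1,"slide":[-0.05,0,0],"spin":0},
  {"grip":1,"slide":[0,0,0],"spin":0},
])

```text
time: 10.1
tool_pos: [0.4847, -0.0333, 0.0391]
ee_rot: [3.141, -0.002, 0.084]
wrist_force: [-0.1, 0.2, -0.9]
width: 0.0006
finger_force: 0.0
```

```bash
python3 - <<'E'
from bench import snapshot
import cv2
a=snapshot("side")[185:255,250:370,::-1]
cv2.imwrite("pics/c5.png",cv2.resize(a,None,fx=6.5,fy=6.5,interpolation=cv2.INTER_CUBIC))
E
```

```text
(no output)
```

View pics/c5.png

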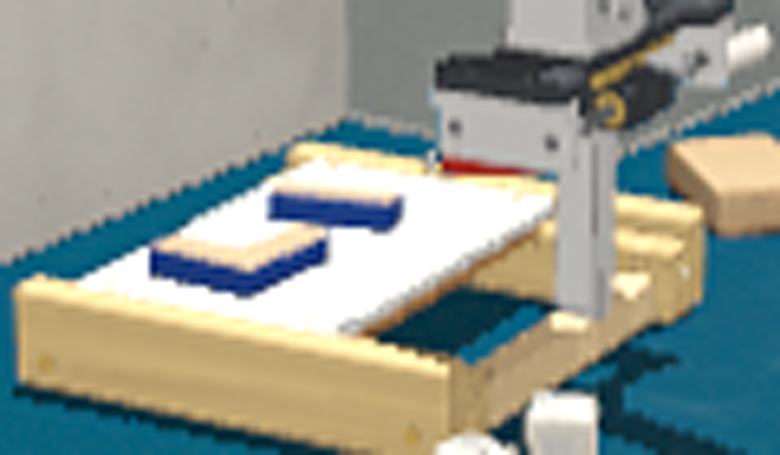

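The board now lies flush, its top level with the lip (corner at 345,328), pieces undisturbed. Next the button; first a clearance check on the grey cabinet and waypoint calculation.

```bash
python3 - <<'E'
from h import *
t=np.array([.5994,-.0238]);y=np.radians(4.8);M=np.array([[np.cos(y),-np.sin(y)],[np.sin(y),np.cos(y)]])
for p,z in[((455,195),0),((466,206),.1),((466,206),0),((474,112),.2)]:print(p,z,(M.T@(ray("top",p,z)-t)).round(3))
E
```

```text
(455, 195) 0 [ 0.035 -0.293]
(466, 206) 0.1 [-0.02  -0.288]
(466, 206) 0 [ 0.001 -0.321]
(474, 112) 0.2 [ 0.198 -0.3  ]
```

arm_command([
  {"grip":1,"slide":[0,0,-0.073],"spin":0},
  {"grip":1,"slide":[0,0,-0.073],"spin":0},
  {"grip":1,"slide":[0,0,-0.073],"spin":0},
  {"grip":1,"slide":[0,0,0],"spin":0},
])

```text
time: 10.65
tool_pos: [0.489, -0.0337, 0.1524]
ee_rot: [3.139, -0.009, 0.084]
wrist_force: [0.0, 0.6, -0.0]
width: 0.0002
finger_force: 0.0
```

arm_command([
  {"grip":1,"slide":[0.035,0.07,0],"spin":0},
  {"grip":1,"slide":[0.035,0.07,0],"spin":0},
  {"grip":1,"slide":[0.035,0.07,0],"spin":0},
  {"grip":1,"slide":[0.035,0.07,0],"spin":0},
  {"grip":1,"slide":[0.035,0.07,0],"spin":0},
  {"grip":1,"slide":[0,0,0],"spin":0},
  {"grip":1,"slide":[0,0,0],"spin":0},
])

```text
time: 11.52
tool_pos: [0.5871, -0.1997, 0.1467]
ee_rot: [-3.14, 0.002, 0.084]
wrist_force: [-0.6, -0.1, -0.1]
width: 0.0006
finger_force: 0.0
```

```bash
cat >>h.py <<'E'
t=np.array([.5994,-.0238]);_y=np.radians(4.8);M=np.array([[np.cos(_y),-np.sin(_y)],[np.sin(_y),np.cos(_y)]])
def st():
    from bench import sensors
    o=sensors.get_obs();print("rack mm",(1e3*M.T@(o["tool_pos"][:2]-t)).round(1),o["tool_pos"][2].round(4),o["ee_rot"].round(3),o["wrist_force"].round(1),o["time"])
E
python3 -c "from h import *;st()"
```

```text
rack mm [ -27.  -174.3] 0.1467 [-3.14e+00  2.00e-03  8.40e-02] [-0.6 -0.1 -0.1] 11.525
```

arm_command([
  {"grip":1,"slide":[0,0,0.06],"spin":0},
  {"grip":1,"slide":[0,0,0.05],"spin":0},
  {"grip":1,"slide":[0,0,0.04],"spin":0},
  {"grip":1,"slide":[0,0,0.021],"spin":0},
  {"grip":1,"slide":[0,0,0],"spin":0},
  {"grip":1,"slide":[0.003,0,0],"spin":0},
  {"grip":1,"slide":[0.003,0,0],"spin":0},
])

```text
time: 12.4
tool_pos: [0.5913, -0.2003, 0.0642]
ee_rot: [3.14, -0.002, 0.084]
wrist_force: [0.5, -0.2, -0.3]
width: 0.0004
finger_force: 0.0
```

```bash
python3 - <<'E'
from h import *; from bench import snapshot
import cv2
st()
a=snapshot("top")[155:265,295:420,::-1];b=snapshot("side")[180:250,260:380,::-1]
cv2.imwrite("pics/c6.png",cv2.hconcat([cv2.resize(a,(375,330)),cv2.resize(b,(425,330),interpolation=cv2.INTER_CUBIC)]))
E
```

```text
rack mm [ -22.8 -175.2] 0.0642 [ 3.14e+00 -2.00e-03  8.40e-02] [ 0.5 -0.2 -0.3] 12.4
```

View pics/c6.png

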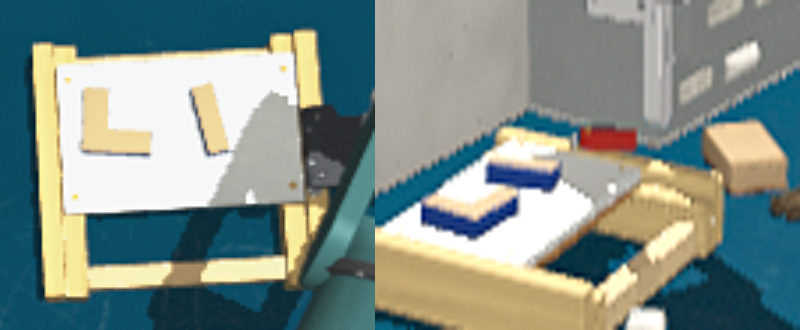

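The board sits home and square; the finger is beside the button on its outer side. Sweep inwards.

arm_command([
  {"grip":1,"slide":[0,-0.01,0.006],"spin":0},
  {"grip":1,"slide":[0,-0.01,0],"spin":0},
  {"grip":1,"slide":[0,-0.011,0],"spin":0},
  {"grip":1,"slide":[0,-0.011,0],"spin":0},
  {"grip":1,"slide":[0,-0.011,0],"spin":0},
  {"grip":1,"slide":[0,-0.011,0],"spin":0},
  {"grip":1,"slide":[0,0,0],"spin":0},
])

```text
time: 13.38
tool_pos: [0.5842, -0.1685, 0.0593]
ee_rot: [3.141, 0.008, 0.084]
wrist_force: [-10.2, -1.5, 2.4]
width: 0.0006
finger_force: 3.4
```

```bash
python3 -c "from h import *;st()"
```

```text
rack mm [ -27.3 -143. ] 0.0593 [3.141 0.008 0.084] [-10.2  -1.5   2.4] 13.375
```

The finger caught the rounded end rather than the side (10 N along −x). Back out, shift nearer the pivot, and push again.

arm_command([
  {"grip":1,"slide":[-0.006,0.01,0],"spin":0},
  {"grip":1,"slide":[0,0.03,-0.002],"spin":0},
  {"grip":1,"slide":[0,0.022,0],"spin":0},
  {"grip":1,"slide":[0.018,0,0],"spin":0},
  {"grip":1,"slide":[0.016,0,0],"spin":0},
  {"grip":1,"slide":[0,0,0],"spin":0},
  {"grip":1,"slide":[0,0,0],"spin":0},
])

```text
time: 14.25
tool_pos: [0.6044, -0.1974, 0.0607]
ee_rot: [-3.141, 0.0, 0.085]
wrist_force: [-0.8, 0.2, -0.3]
width: 0.0005
finger_force: 0.0
```

```bash
python3 - <<'E'
from h import *; from bench import snapshot
import cv2
st()
b=snapshot("side")[180:230,300:380,::-1]
cv2.imwrite("pics/c7.png",cv2.resize(b,(800,500),interpolation=cv2.INTER_CUBIC))
E
```

```text
rack mm [  -9.5 -173.5] 0.0607 [-3.141  0.     0.085] [-0.8  0.2 -0.3] 14.25
```

View pics/c7.png

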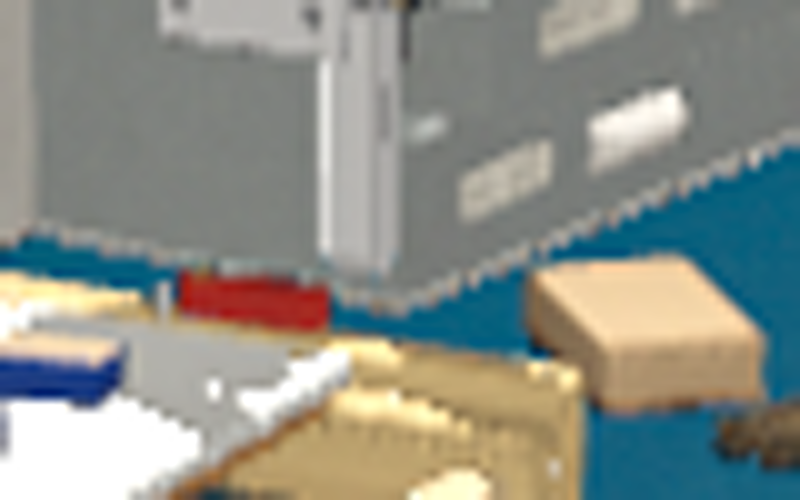

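Button visible at crop columns 178–330, finger's tip at (360,268) beyond it. Check the projections against these.

```bash
cat >>h.py <<'E'
def proj(n,P):
    c=camera_info(n);Q=R.from_euler("xyz",c["rotation"]).as_matrix();q=Q.T@(np.array(P)-c["position"])
    return np.array([c["cx"]+c["fx"]*q[0]/-q[2],c["cy"]-c["fy"]*q[1]/-q[2]])
E
python3 - <<'E'
from h import *
cr=lambda q:((q-[300,180]+.5)*10-.5).round(0)
f=lambda x,y,z:cr(proj("side",(*(t+M@np.array([x,y])),z)))
for th in(-.7,-.5,-.3,-.1,.1):
    u=np.array([-np.cos(th),np.sin(th)]);d=np.array([np.sin(th),np.cos(th)])
    Q=[np.array([.02,-.122])+a*u+s*.009*d for a in(-.009,.046) for s in(-1,1)]
    q=np.array([f(*x,z) for x in Q for z in(.053,.067)]);print(th,q.min(0),q.max(0))
for z in(.0357,.0577,.0607):print(z,[f(-.0095+a,-.1735+b,z).tolist() for a,b in((-.008,-.0125),(-.008,.0125),(.008,.0125))])
E
```

```text
-0.7 [177. 256.] [349. 322.]
-0.5 [181. 264.] [347. 320.]
-0.3 [177. 263.] [349. 329.]
-0.1 [173. 262.] [346. 336.]
0.1 [171. 261.] [338. 343.]
0.0357 [[396.0, 326.0], [362.0, 346.0], [320.0, 339.0]]
0.0577 [[397.0, 265.0], [362.0, 284.0], [321.0, 277.0]]
0.0607 [[397.0, 256.0], [362.0, 275.0], [321.0, 269.0]]
```

arm_command([
  {"grip":1,"slide":[0,-0.01,0.003],"spin":0},
  {"grip":1,"slide":[0,-0.01,0],"spin":0},
  {"grip":1,"slide":[0,-0.01,0],"spin":0},
  {"grip":1,"slide":[0,-0.01,0],"spin":0},
])

```text
time: 14.8
tool_pos: [0.6026, -0.1775, 0.0595]
ee_rot: [3.141, -0.0, 0.084]
wrist_force: [0.3, 0.7, -0.4]
width: 0.0007
finger_force: 0.0
```

```bash
python3 -c "from h import *;st()"
```

```text
rack mm [  -9.6 -153.4] 0.0595 [ 3.141 -0.     0.084] [ 0.3  0.7 -0.4] 14.8
```

arm_command([
  {"grip":1,"slide":[-0.005,-0.006,0],"spin":0},
  {"grip":1,"slide":[-0.005,-0.007,0],"spin":0},
  {"grip":1,"slide":[-0.005,-0.007,0],"spin":0},
  {"grip":1,"slide":[-0.002,-0.01,0],"spin":0},
])

```text
time: 15.3
tool_pos: [0.5928, -0.164, 0.0595]
ee_rot: [3.141, -0.0, 0.084]
wrist_force: [0.5, -1.4, -0.2]
width: 0.0004
finger_force: 0.5
```

```bash
python3 -c "from h import *;st()"
```

```text
rack mm [ -18.3 -139.1] 0.0595 [ 3.141 -0.     0.084] [ 0.5 -1.4 -0.2] 15.3
```

Now 1.4 N in the right direction: pushing the button. Follow the arc.

arm_command([
  {"grip":1,"slide":[-0.002,-0.01,0],"spin":0},
  {"grip":1,"slide":[-0.002,-0.01,0],"spin":0},
  {"grip":1,"slide":[-0.002,-0.01,0],"spin":0},
  {"grip":1,"slide":[0.004,-0.012,0],"spin":0},
  {"grip":1,"slide":[0.004,-0.012,0],"spin":0},
  {"grip":1,"slide":[0.009,-0.009,0],"spin":0},
  {"grip":1,"slide":[0.009,-0.009,0],"spin":0},
])

```text
time: 16.18
tool_pos: [0.5999, -0.1264, 0.0592]
ee_rot: [-3.141, 0.001, 0.084]
wrist_force: [-1.6, -0.6, 0.1]
width: 0.0002
finger_force: 0.4
```

```bash
python3 -c "from h import *;st()"
```

```text
rack mm [  -8.  -102.3] 0.0592 [-3.141e+00  1.000e-03  8.400e-02] [-1.6 -0.6  0.1] 16.175
```

arm_command([
  {"grip":1,"slide":[0.007,-0.003,0],"spin":0},
  {"grip":1,"slide":[0.007,-0.002,0],"spin":0},
  {"grip":1,"slide":[0.006,-0.002,0],"spin":0},
])

```text
time: 16.55
tool_pos: [0.6096, -0.1224, 0.0591]
ee_rot: [-3.141, 0.001, 0.084]
wrist_force: [-1.3, 0.4, -0.6]
width: 0.0005
finger_force: 0.6
```

arm_command([
  {"grip":1,"slide":[0.003,0,0],"spin":0},
  {"grip":1,"slide":[0.002,0,0],"spin":0},
])

```text
time: 16.8
tool_pos: [0.612, -0.1225, 0.0592]
ee_rot: [-3.141, 0.0, 0.084]
wrist_force: [-1.5, 1.0, -0.1]
width: 0.0003
finger_force: 0.6
```

arm_command([
  {"grip":1,"slide":[0.002,0,0],"spin":0},
  {"grip":1,"slide":[0.002,0,0],"spin":0},
])

```text
time: 17.05
tool_pos: [0.6123, -0.1224, 0.0592]
ee_rot: [-3.141, 0.004, 0.084]
wrist_force: [-6.7, 0.6, 3.0]
width: 0.0007
finger_force: 3.5
```

arm_command([
  {"grip":1,"slide":[0.002,0,0],"spin":0},
  {"grip":1,"slide":[0,0,0],"spin":0},
])

```text
time: 17.3
tool_pos: [0.6124, -0.1224, 0.0592]
ee_rot: [-3.141, 0.006, 0.084]
wrist_force: [-8.6, 0.9, 3.6]
width: 0.0005
finger_force: 4.2
```

Stop reached: position holds while force rises. Back off −x, lift, clear out, and check numerically.

arm_command([
  {"grip":1,"slide":[-0.02,0,0],"spin":0},
  {"grip":1,"slide":[-0.015,0,0],"spin":0},
  {"grip":1,"slide":[0,0,-0.06],"spin":0},
  {"grip":1,"slide":[0,0,-0.08],"spin":0},
  {"grip":1,"slide":[0,0,-0.08],"spin":0},
  {"grip":1,"slide":[-0.1,0,0],"spin":0},
  {"grip":1,"slide":[-0.1,0,0],"spin":0},
  {"grip":1,"slide":[-0.1,0.05,0],"spin":0},
  {"grip":1,"slide":[-0.08,0.08,0],"spin":0},
  {"grip":1,"slide":[0,0,0],"spin":0},
])

```text
time: 18.55
tool_pos: [0.412, -0.2068, 0.17]
ee_rot: [3.139, -0.002, 0.078]
wrist_force: [0.1, 0.7, 0.5]
width: 0.0005
finger_force: 0.0
```

```bash
python3 - <<'E'
from h import *; from bench import snapshot
import cv2
st()
im=snapshot("top").astype(int);s=im[150:270,290:430]
def rk(p,z):return (1e3*(M.T@(ray("top",p,z)-t))).round(1)
r=np.argwhere((s[...,0]>130)&(s[...,1]<70)&(s[...,2]<70))[:,::-1]+[290,150]
q=np.array([rk(p,.067) for p in r]);m,v=cv2.PCACompute(q.astype(np.float32),None);print("button",len(q),m,v[0],q.min(0),q.max(0))
w=((s.min(2)>190)).astype(np.uint8);c=max(cv2.findContours(w,cv2.RETR_EXTERNAL,cv2.CHAIN_APPROX_NONE)[0],key=cv2.contourArea)
b=cv2.boxPoints(cv2.minAreaRect(c))+[290,150];k=np.array([rk(p,.051) for p in b]);print("board corners",k.tolist(),k.mean(0))
a=cv2.imread("pics/top0.png")[:,:,::-1].astype(int);d=np.abs(a-im).sum(2)>120
# bystander change map, outside the rack and robot
for n,(x0,x1,y0,y1) in dict(left=(160,300,170,340),right=(425,505,205,285)).items():print(n,int(d[y0:y1,x0:x1].sum()))
# varnished pieces (tan): rack centroid before/after
for nm,I,z,in(("before",a,.075),("after",im,.067)):
    S=I[150:270,290:430];mk=((S[...,0]>170)&(S[...,2]<165)&(S[...,0]-S[...,2]>40)).astype(np.uint8)
    nn,_,stt,ce=cv2.connectedComponentsWithStats(mk)
    print(nm,[(int(stt[i,4]),rk(ce[i]+[290,150],z).tolist()) for i in range(1,nn) if stt[i,4]>60])
E
```

```text
rack mm [-202.  -166.7] 0.17 [ 3.139e+00 -2.000e-03  7.800e-02] [0.1 0.7 0.5] 18.55
button 92 [[ 19.038046 -98.86523 ]] [0.03824675 0.99926835] [  11.1 -127.8] [ 28.  -77.9]
board corners [[99.7, 111.0], [101.0, -112.0], [-42.7, -108.9], [-43.8, 110.5]] [28.55  0.15]
left 0
right 2390
before [(308, [45.0, -120.4]), (805, [9.8, 117.2]), (142, [55.6, -92.1]), (289, [-63.5, -116.1]), (160, [-34.5, -26.2]), (279, [-38.5, 68.7])]
after [(636, [-2.9, -115.4]), (853, [-16.4, 116.4]), (151, [35.6, -26.3]), (266, [31.0, 67.2]), (187, [-82.8, -96.3])]
```

```bash
python3 -c "
from bench import ticket
print(ticket.close_job())"
```

```text
the job is handed in; nothing more can be done
None
```

The job is handed in: by my measurements the board sits flat in its notches, about 2 mm past nominal and within the notch play, and the red turn-button is against its stop, square across the board's edge to within about 2°. The varnished pieces were not touched. On a first pass the fingertip slid across the top of the board and stopped an estimated 6 mm short of the bar, because the tip sat higher than given, and my first push on the button caught its end at about 10 N; both were backed off and redone.

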